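# Clip the slab clamp's pivot pin with the fork tool

## Task

The pivot pin of the stone-lifting clamp lying on the bench needs its retaining clip: pick up the fork tool and push the spring clip lying on the clamp's cheek plate sideways into the groove under the pin's head until its jaws snap shut round it (the pin slides back in its slot until it is backed, so go by feel), then lay the fork back down on the bench. Touch the clip only with the fork, push firmly but do not ram it (keep the push below 35 N), and leave the chisel, hammer and stone offcut where they are.

Things in the scene. Friction and masses are not known exactly. Their poses are not given: they have to be found in the camera images.
- pin_groove (a point): Axis of the clamp's upright steel pivot pin, 4 mm above the plate. Neck 30 mm diameter, 11 mm high from the plate up: the groove. Over it a round head, 44 mm diameter, top 25 mm above the plate. x axis: level, along the pin's slot, away from the clip, roughly the direction to push in; z up. The pin slides stiffly (4 to 7 N) along +x, 5 to 25 mm, before the slot's end backs it; it stays where pushed.
- plate_mid (a point): Middle of the top of the clamp's flat dark steel cheek plate, level, 50 mm above the bench, 260 (x) by 150 mm (y), same axes as pin_groove, fixed. The clip lies on it, the pin stands in a slot on its middle line (y = 0). Under it two crossed dark steel bars with rubber pads reach 185 mm to both sides along y, all lower than the plate's top.
- clip_eye (a point): Loose E-shaped steel spring clip, 8 mm thick, 0.13 kg, flat on the plate, mouth roughly to the pin, 65 to 105 mm away. Point: centre of its eye, half-way up; on the pin's axis when home. x axis: out through the mouth (push along +x). 58 mm wide, from x -51 to +27 mm. A stop inside at x -15.5 mm meets the neck when home. Nubs inside the jaws at x 13.5, y +-15.5 mm (radius 5) snap round the neck.
- clip_back (a point): Same clip, 34 mm behind clip_eye: middle of its flat rear face, half-way up, same axes. On each side the flat shoulders (y 7 to 26 mm) are where the fork's two tines push. Between them a tab 14 mm wide stands out 17 mm rearward, which goes into the fork's slot.
- jaw_l (a joint): Opening of the clip's sprung jaw on its +y side, rad: 0 is shut, about 0.12 when passing the neck's widest part, 0.3 at most. Flared jaw tips guide the neck in if it is less than about 4 mm off-centre. The nubs meet the neck with the eye about 26 mm before home; once the pin is backed the push rises to 8 to 18 N, falls as they pass, the clip snaps home and stops hard.
- jaw_r (a joint): Opening of the clip's sprung jaw on its -y side, rad, like jaw_l. Both read 0 again when the clip has snapped home.
- fork_grip (a point): Fork tool lying flat on the bench, 173 mm long, 0.2 to 0.33 kg: pale wooden handle 110 long, 24 wide, 30 mm high with a brass band in front, then a dark steel shank and fork; flush underside. Point: in the handle near the centre of mass, half-way up (15 mm), 35 mm behind the handle's front end. x axis: along the tool to the tines; z up. Grip here across y. Its place may be swapped with the chisel's.
- fork_mouth (a point): Fork tool: middle of the line between its two tine ends, 5 mm above its underside, 98 mm in front of fork_grip; same axes. Fork 48 mm wide, 10 mm thick; each tine 14 mm wide, slot between them 20 mm wide and 26 mm deep. To push, hold the underside level, about 2 mm above the plate.
- chisel_mid (a point): Bystander: steel stone chisel 180 mm long, 20 mm thick, lying along its x axis; the point is its middle.
- hammer: Bystander: hammer 260 mm long lying along its x axis on the bench.
- offcut_mid (a point): Bystander: grey stone offcut 70 x 90 x 50 mm; the point is its centre.
Mind the look-alikes: they are no part of the job. What is shaped like the part that bears fork_grip but red is not meant. Of the things shaped like the part that bears clip_eye, the bare steel one is meant.

How it is judged:
By the outcome, as a careful person would: the job done as asked, in the order asked, and still so for the second after the job is handed in, with the robot touching nothing.
It also fails if it takes over 69 s, if anything falls off the work surface, if the arm or the gripper's body presses on something with over 40 N, if the wrist force passes 120 N, or if a joint passes its speed limit or range.

## Robot

A 7-joint arm with a two-finger parallel gripper is mounted at the origin on the work surface. World frame = base frame: x ahead of the robot, y to its left, z up, the work surface at z = 0. Lengths are in mm, angles in rad, forces in N, time in s.
With the tool pointing down it reaches from about 400 to 850 mm from the base axis. Payload 4.4 kg.
Tool frame: the origin (TCP) lies midway between the tips of the shut fingers; the grasp point (between the pads) lies 19 mm behind it (manip.grasp_offset is the distance from the TCP to the grasp point, in mm); z points along the fingers, y is the line along which they close (so a half turn about z gives the same grasp; the last joint's range is limited). The gripper opens to 94 mm and grips with 3 to 60 N. Pads are 16 mm wide; open, the fingers measure 119 mm over their backs; the gripper's body (75 mm by 177 mm) begins 78 mm behind the grasp point.
Start: joints at [-1.305, 0.628, 0.038, 1.517, -0.027, 0.996, -0.02], TCP at [211.71, 614.571, 205.478] pointing down, gripper open.
Joint ranges: [-3.06, 3.06], [-0.37, 2.12], [-1.25, 1.32], [0.18, 2.47], [-1.1, 4.24], [0.23, 1.98], [-2.94, 2.94]. Speed limits (rad/s): [2.57, 2.57, 3.14, 3.14, 3.14, 3.14, 3.14].

## Interface

Orientations are given as a unit quaternion [w, x, y, z].
In Python, from plant import manip gives the robot as it stands.
- The arm moves only by the tool jog_arm, never from a script. Its argument "increments" is a list of rows, each an object with "fingers": the closure, from 0 (fully open) to 1 (shut); "travel": the shift along the tool's x, y, z each as a share of 120 mm, from -1 to 1, a list of three; "twist": the turn about the tool's z as a share of pi rad, from -1 to 1. A call has 1 to 20 rows; each row is the pose to reach, as a shift and turn from the pose commanded when the call began, along the tool's axes at that moment, turning the shorter way round; what a row does not reach only later rows make up. A row lasts 1/12 s, in which the tool goes at most 41.7 mm and 7.16 degrees, less where a joint would pass 70% of its speed; a pose out of reach is approached as far as the arm can. A call with a number of a shift or a turn outside -1 to 1 is refused whole. A call with a gripper value outside its range is refused whole. The fingers move at their own pace and stop on an object; "newtons" is the grip in N (left out, the last holds). Time passes only in rows, so rows that repeat a pose let the fingers close. It gives the time, the measured TCP pose, the force, the opening and the grip force at its end, in the units of the state.
- manip.read_state(): the state, without advancing time (a new reading comes with each control period).
- manip.get_image(name): name is "side" or "top" or "wrist"; returns (picture, depth): 480x640x3 uint8, red, green, blue; 480x640 float32, mm along the optical axis (not along the pixel's ray), 0 where there is no reading.
- manip.get_calibration(name): a dict with "fx", "fy", "cx", "cy" (pixels), "world_from_camera" (4x4, takes a point from camera to world coordinates). Camera axes: x right, y down, z forward; pixel columns grow to the right and rows downward; lengths in mm; the calibration is good to about 2 mm. A picture is of the moment at which its call begins: read the wrist's pose just before it. get_calibration takes no time and is no camera call; for the wrist camera it gives the pose at the moment of the call.
- manip.hand_in(): hands the job in; it is judged then, once.
The state is a dict: "t": time; "joint_positions": joint angles; "dq": joint speeds; "joint_torque": joint torques, N m; "tcp_pos": TCP position; "orientation": TCP orientation; "wrist_force": force on the tool from outside, world axes, zero at the start; "wrist_torque": the same for the moment, N m; "grip_width": opening from 0.0 (shut) to 1.0 (fully open); "grasp_force": force on a finger pad.
Only numpy, scipy, OpenCV 4.12 (cv2) and the standard library are available. Lean on these libraries where they do the work, as an engineer would, in place of code of your own. Each camera call takes 0.05 s, during which the arm holds its last target. There are 200 camera calls.

## Working session

There is one attempt and no reset: what is moved stays moved. The work goes in short steps, Python scripts to look and compute and a tool call to move; the robot and the scene stay as the last step left them, time stands still between calls to the robot, and variables do not carry over. Pictures are saved under pics/ and viewed, at most 11 in all, crops included, and the job is handed in when it is done.

Besides the shell and the picture viewer there is one more tool, called after "Emit:" by a JSON object that holds its "api" and its "payload", one argument or row to a line. jog_arm: Moves the arm, as the interface text tells. Its arguments: {"type":"object","properties":{"increments":{"type":"array","items":{"type":"object","properties":{"fingers":{"type":"number"},"travel":{"type":"array","items":{"type":"number","minimum":-1,"maximum":1}},"twist":{"type":"number","minimum":-1,"maximum":1}}}},"newtons":{"type":"number"}},"required":["increments"]}

```bash
mkdir -p pics; ls; python3 - <<'E'
from plant import manip
import numpy as np,cv2
s=manip.read_state();print(s)
for n in("top","side"):
    p,d=manip.get_image(n);c=manip.get_calibration(n)
    cv2.imwrite(f"pics/{n}0.png",p[:,:,::-1]);np.savez(f"pics/{n}0.npz",p=p,d=d,T=c["world_from_camera"],k=[c[x] for x in("fx","fy","cx","cy")]);print(c)
E
```

```text
pics
{'t': 0.0, 'joint_positions': array([-1.30481931,  0.62931054,  0.03843647,  1.51833486, -0.02701261,
        0.99630233, -0.02000486]), 'dq': array([-0.00038911,  0.00034587,  0.00140817,  0.00014118, -0.00026179,
        0.00076873,  0.00226276]), 'joint_torque': array([ 9.82310007e-05, -5.49734509e+01,  1.14352629e+00, -1.86643928e+01,
       -5.22925216e-02,  2.31921795e-02,  1.35256441e-04]), 'tcp_pos': array([211.47321567, 613.94762996, 204.58768547]), 'orientation': array([-1.47786374e-04,  1.65131858e-01,  9.86271071e-01, -9.06763363e-04]), 'wrist_force': array([-0.43367738,  0.86618048, -0.25368573]), 'wrist_torque': array([-0.00632075, -0.03182916, -0.04151434]), 'grasp_force': 0.0, 'grip_width': 0.9978223619204605}
{'fx': 607.1245517378604, 'fy': 607.1245517378604, 'cx': 319.3649077387103, 'cy': 249.72480923344557, 'world_from_camera': array([[ 1.05416968e-02, -9.98401167e-01,  5.55336129e-02,
         4.03542354e+02],
       [-9.99813533e-01, -1.14226472e-02, -1.55699069e-02,
         2.56295349e+01],
       [ 1.61793541e-02, -5.53591245e-02, -9.98335412e-01,
         1.37664439e+03],
       [ 0.00000000e+00,  0.00000000e+00,  0.00000000e+00,
         1.00000000e+00]])}
{'fx': 483.70423181973814, 'fy': 483.70423181973814, 'cx': 318.694265701714, 'cy': 242.8102846011772, 'world_from_camera': array([[ 9.54750748e-01, -2.29578868e-01,  1.89062300e-01,
         3.12849055e+02],
       [-2.97389247e-01, -7.29986568e-01,  6.15369195e-01,
        -6.17558804e+02],
       [-3.26282330e-03, -6.43749294e-01, -7.65229508e-01,
         8.29467285e+02],
       [ 0.00000000e+00,  0.00000000e+00,  0.00000000e+00,
         1.00000000e+00]])}
```

View pics/top0.png

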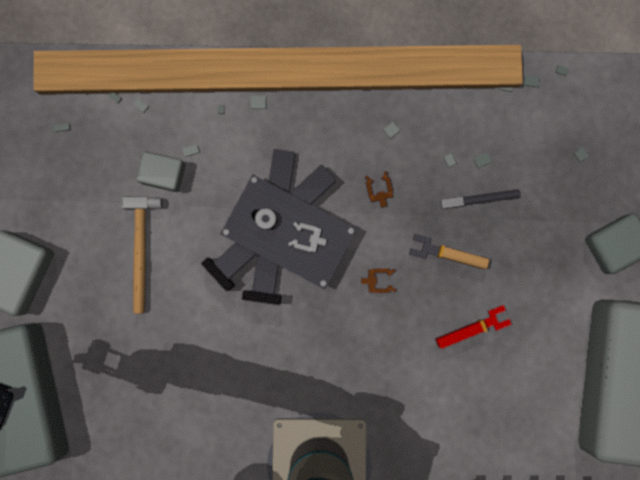

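View pics/side0.png

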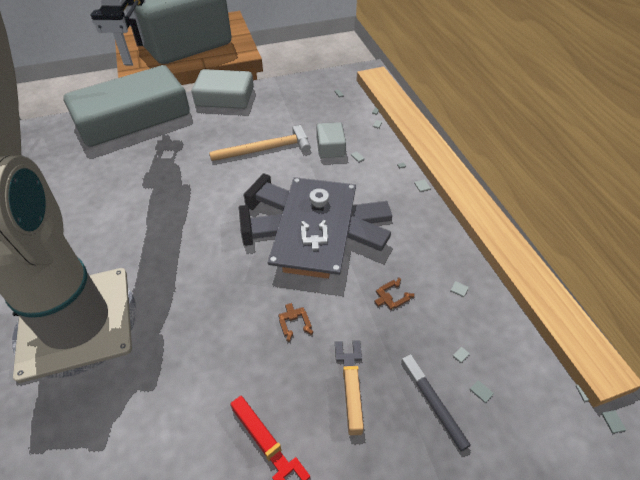

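Top view: the candidates for the fork are the pale-handled tool (handle 464,257; tines 418,245), the red look-alike (472,327) and the chisel (480,199). I choose the pale-handled one. For the clip they are the bare steel one on the plate (308,236) and the rusty ones (380,188) and (380,281). I choose the steel one. The pin is at (265,218). I check both choices in one close crop and measure.

```bash
cat > h.py <<'E'
import numpy as np,cv2
def world(k,T,u,v,z):
    r=T[:3,:3]@np.array([(u-k[2])/k[0],(v-k[3])/k[1],1]);o=T[:3,3]
    return o+r*(z-o[2])/r[2]
def pix(k,T,P):
    c=T[:3,:3].T@(np.asarray(P)-T[:3,3]);return c[0]/c[2]*k[0]+k[2],c[1]/c[2]*k[1]+k[3]
def axis(mask,k,T,z):
    n,l,s,c=cv2.connectedComponentsWithStats(mask.astype(np.uint8));i=1+s[1:,4].argmax()
    (cx,cy),(w,h),a=cv2.minAreaRect(np.argwhere(l==i)[:,::-1].astype(np.float32))
    b=cv2.boxPoints(((cx,cy),(w,h),a));m=[(b[j]+b[(j+1)%4])/2 for j in range(4)]
    e=m[0:4:2] if np.linalg.norm(m[0]-m[2])>np.linalg.norm(m[1]-m[3]) else m[1:4:2]
    return (cx,cy),(w,h),[world(k,T,*p,z) for p in e],s[i,4]
E
python3 - <<'E'
from h import *
f=np.load("pics/top0.npz");p,d,T,k=f["p"],f["d"],f["T"],f["k"]
hsv=cv2.cvtColor(p,cv2.COLOR_RGB2HSV)
roi=np.zeros(d.shape,bool);roi[230:285,400:500]=1
m=roi&(hsv[...,1]>80);print(axis(m,k,T,30))
def depthz(u,v):
    x=d[v,u];c=np.array([(u-k[2])/k[0]*x,(v-k[3])/k[1]*x,x,1]);return (T@c)[:3]
for n,u,v,z in[("tines",416,244,10),("pin",265,217,75),("eye",303,234,58),("tab",324,241,58),("pl1",253,180,50),("pl2",350,231,50),("pl3",323,284,50),("pl4",226,233,50),("off",161,170,50),("ham",140,250,20)]:
    print(n,world(k,T,u,v,z).round(),depthz(u,v).round())
c=p[160:300,210:510];cv2.imwrite("pics/crop1.png",cv2.resize(c,(800,373),interpolation=cv2.INTER_CUBIC)[:,:,::-1])
E
```

```text
((463.3577880859375, 256.7246398925781), (51.86957931518555, 12.875265121459961), [array([ 480.52563549, -260.40856078,   30.        ]), array([ 452.4686937 , -372.61047293,   30.        ])], np.int32(603))
tines [ 495. -214.   10.] [ 495. -215.    5.]
pin [545. 123.  75.] [545. 123.  76.]
eye [511.  41.  58.] [511.  41.  52.]
tab [496.  -5.  58.] [496.  -5.  62.]
pl1 [629. 152.  50.] [628. 152.  57.]
pl2 [519. -62.  50.] [519. -62.  54.]
pl3 [403.  -4.  50.] [403.  -4.  52.]
pl4 [512. 209.  50.] [512. 209.  52.]
off [649. 354.  50.] [648. 354.  54.]
ham [474. 404.  20.] [473. 402.  28.]
```

View pics/crop1.png

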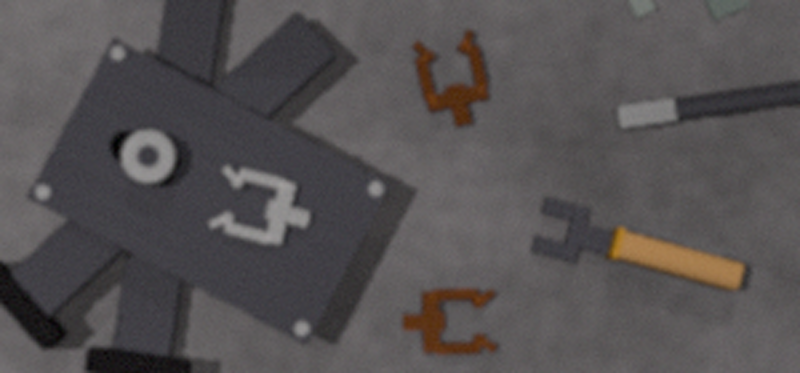

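The crop confirms the choice: steel clip on the plate with its mouth towards the pin (crop 148,156), pale wooden fork at crop 680,258. The lengths fit too. Handle plus band measures 116 mm, and the eye-to-pin distance is about 89 mm. I set out over the clamp first, to look at the clip from close by.

Emit:
{"api": "jog_arm", "payload": {
  "increments": [
    {"travel": [-0.3,-0.3,0],"fingers": 0},
    {"travel": [-0.5,-0.5,0]},
    {"travel": [-0.75,-0.75,0]},
    {"travel": [-1,-1,0]},
    {"travel": [-1,-1,0]},
    {"travel": [-1,-1,0]}
  ]
}}

```text
schema error: expected keys fingers, travel, twist
```

Emit:
{"api": "jog_arm", "payload": {
  "increments": [
    {"travel": [-0.3,-0.3,0],"twist": 0.04},
    {"travel": [-0.5,-0.5,0],"twist": 0.08},
    {"travel": [-0.75,-0.75,0],"twist": 0.12},
    {"travel": [-1,-1,0],"twist": 0.16},
    {"travel": [-1,-1,0],"twist": 0.2},
    {"travel": [-1,-1,0],"twist": 0.24},
    {"travel": [-1,-1,0],"twist": 0.28},
    {"travel": [-1,-1,0],"twist": 0.32},
    {"travel": [-1,-1,0],"twist": 0.36},
    {"travel": [-1,-1,0],"twist": 0.4},
    {"travel": [-1,-1,0],"twist": 0.44},
    {"travel": [-1,-1,0],"twist": 0.472},
    {"travel": [-1,-1,0],"twist": 0.472}
  ]
}}

```text
schema error: expected keys fingers, travel, twist
```

Emit:
{"api": "jog_arm", "payload": {
  "increments": [
    {"travel": [-0.25,0.2,0]},
    {"travel": [-0.5,0.4,0]},
    {"travel": [-0.75,0.6,0]},
    {"travel": [-1,0.8,0]},
    {"travel": [-1,0.8,0]},
    {"travel": [-1,0.8,0]}
  ]
}}

```text
schema error: expected keys fingers, travel, twist
```

```bash
python3 - <<'E'
from plant import manip
import numpy as np,cv2
s=manip.read_state();print(s["t"],s["tcp_pos"],s["orientation"],s["joint_positions"])
c=manip.get_calibration("wrist");p,d=manip.get_image("wrist")
cv2.imwrite("pics/w1.png",p[:,:,::-1]);np.savez("pics/w1.npz",p=p,d=d,T=c["world_from_camera"],k=[c[x] for x in("fx","fy","cx","cy")]);print(c["world_from_camera"].round(2),c["fx"])
E
```

```text
0.1 [211.4946464  613.98561049 204.6747209 ] [-1.37554808e-04  1.65133596e-01  9.86270848e-01 -8.31181783e-04] [-1.30480372  0.62920372  0.03843292  1.51827894 -0.02700536  0.99631232
 -0.02000086]
[[ 3.3000e-01  9.2000e-01  2.2000e-01  1.4891e+02]
 [ 9.5000e-01 -3.2000e-01 -8.0000e-02  6.3529e+02]
 [-0.0000e+00  2.3000e-01 -9.7000e-01  3.8444e+02]
 [ 0.0000e+00  0.0000e+00  0.0000e+00  1.0000e+00]] 375.5210577643787
```

View pics/w1.png

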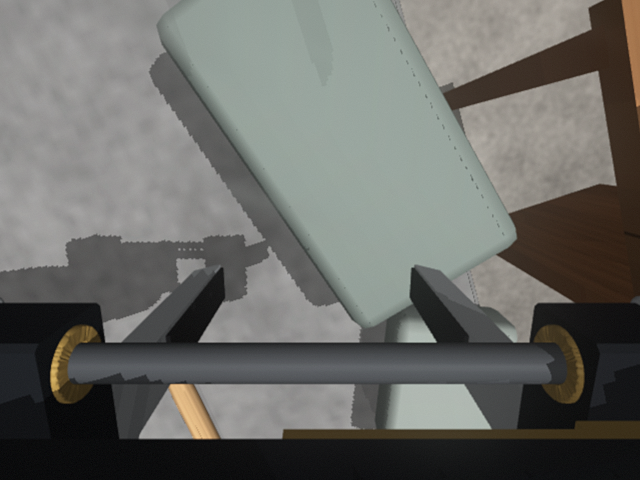

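The schema wants all keys in each row, so nothing has moved. The wrist view shows that the camera looks ahead along tool +x (image up), with the fingertips at (222,268) and (412,268). I repeat the moves with every key given.

Emit:
{"api": "jog_arm", "payload": {
  "increments": [
    {"travel": [-0.2,-0.2,0],"fingers": 0,"twist": 0},
    {"travel": [-0.4,-0.4,0],"fingers": 0,"twist": 0},
    {"travel": [-0.6,-0.6,0],"fingers": 0,"twist": 0},
    {"travel": [-0.8,-0.8,0],"fingers": 0,"twist": 0},
    {"travel": [-1,-1,0],"fingers": 0,"twist": 0},
    {"travel": [-1,-1,0],"fingers": 0,"twist": 0}
  ]
}}

```text
t: 0.65
tcp_pos: [290.3, 454.5, 205.4]
orientation: [0.001, 0.169, 0.986, -0.003]
wrist_force: [-0.2, -1.1, -0.7]
grip_width: 1.0
grasp_force: 0.0
```

Emit:
{"api": "jog_arm", "payload": {
  "increments": [
    {"travel": [-0.2,-0.2,0],"fingers": 0,"twist": 0.04},
    {"travel": [-0.4,-0.4,0],"fingers": 0,"twist": 0.08},
    {"travel": [-0.6,-0.6,0],"fingers": 0,"twist": 0.12},
    {"travel": [-0.8,-0.8,0],"fingers": 0,"twist": 0.16},
    {"travel": [-1,-1,0],"fingers": 0,"twist": 0.2},
    {"travel": [-1,-1,0],"fingers": 0,"twist": 0.24},
    {"travel": [-1,-1,0],"fingers": 0,"twist": 0.28},
    {"travel": [-1,-1,0],"fingers": 0,"twist": 0.32},
    {"travel": [-1,-1,0],"fingers": 0,"twist": 0.36},
    {"travel": [-1,-1,0],"fingers": 0,"twist": 0.4},
    {"travel": [-1,-1,0],"fingers": 0,"twist": 0.44},
    {"travel": [-1,-1,0],"fingers": 0,"twist": 0.472},
    {"travel": [-1,-1,0],"fingers": 0,"twist": 0.472}
  ]
}}

```text
t: 1.73
tcp_pos: [360.3, 309.6, 205.3]
orientation: [0.0, 0.789, 0.615, -0.0]
wrist_force: [-0.3, 0.2, 0.3]
grip_width: 1.001
grasp_force: 0.0
```

Emit:
{"api": "jog_arm", "payload": {
  "increments": [
    {"travel": [-0.25,0.2,0],"fingers": 0,"twist": 0},
    {"travel": [-0.5,0.4,0],"fingers": 0,"twist": 0},
    {"travel": [-0.75,0.6,0],"fingers": 0,"twist": 0},
    {"travel": [-1,0.8,0],"fingers": 0,"twist": 0},
    {"travel": [-1,0.8,0],"fingers": 0,"twist": 0}
  ]
}}

```text
t: 2.15
tcp_pos: [427.9, 162.2, 206.1]
orientation: [0.002, 0.79, 0.613, 0.0]
wrist_force: [0.6, -0.4, 0.9]
grip_width: 1.0
grasp_force: 0.0
```

Emit:
{"api": "jog_arm", "payload": {
  "increments": [
    {"travel": [-0.25,0.1,0],"fingers": 0,"twist": 0},
    {"travel": [-0.5,0.2,0],"fingers": 0,"twist": 0},
    {"travel": [-0.75,0.3,0],"fingers": 0,"twist": 0},
    {"travel": [-1,0.4,0],"fingers": 0,"twist": 0},
    {"travel": [-1,0.4,0],"fingers": 0,"twist": 0},
    {"travel": [-1,0.4,0],"fingers": 0,"twist": 0}
  ]
}}

```text
t: 2.65
tcp_pos: [442.4, 40.3, 205.6]
orientation: [0.0, 0.788, 0.615, 0.0]
wrist_force: [-0.9, -0.1, 0.9]
grip_width: 0.999
grasp_force: 0.0
```

```bash
cat >> h.py <<'E'
def look(name):
    from plant import manip
    s=manip.read_state();c=manip.get_calibration("wrist");p,d=manip.get_image("wrist")
    k=np.array([c[x] for x in("fx","fy","cx","cy")]);T=c["world_from_camera"]
    cv2.imwrite(f"pics/{name}.png",p[:,:,::-1]);np.savez(f"pics/{name}.npz",p=p,d=d,T=T,k=k)
    R=s["orientation"];w,x,y,z=R
    print("t",round(s["t"],2),"tcp",s["tcp_pos"].round(1),"xhead",np.degrees(np.arctan2(2*(x*y+w*z),1-2*(y*y+z*z))).round(2),"F",s["wrist_force"].round(1),"grip",s["grip_width"].round(3),"q",s["joint_positions"].round(2))
    return s,p,d,k,T
E
python3 - <<'E'
from h import *
look("w2")
E
```

```text
Traceback (most recent call last):
  File "h.py", line 19, in look
    print("t",round(s["t"],2),"tcp",s["tcp_pos"].round(1),"xhead",np.degrees(np.arctan2(2*(x*y+w*z),1-2*(y*y+z*z))).round(2),"F",s["wrist_force"].round(1),"grip",s["grip_width"].round(3),"q",s["joint_positions"].round(2))
                                                                                                                                                                  ^^^^^^^^^^^^^^^^^^^^^
AttributeError: 'float' object has no attribute 'round'
```

View pics/w2.png

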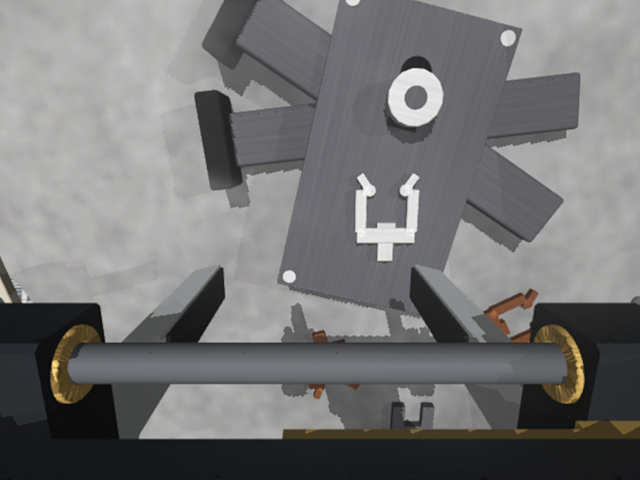

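The wrist view shows the plate, the pin head (415,97), and the steel clip with jaw tips at (362,178) and (412,178), nubs at (370,191) and (405,191), and tab end at (385,261). Next I measure these.

```bash
sed -i 's/s\["grip_width"\].round(3)/round(float(s["grip_width"]),3)/' h.py; python3 - <<'E'
from h import *
f=np.load("pics/w2.npz");p,d,T,k=f["p"],f["d"],f["T"],f["k"]
g=p.min(2)
m=np.zeros(d.shape,np.uint8);m[165:270,345:425]=(g[165:270,345:425]>175)
n,l,s,c=cv2.connectedComponentsWithStats(m);i=1+s[1:,4].argmax()
pt=np.argwhere(l==i)[:,::-1]
W=np.array([world(k,T,u,v,58)[:2] for u,v in pt]);
r=cv2.minAreaRect(W.astype(np.float32));print("clip rect",r)
b=cv2.boxPoints(r);print(b)
# symmetric axis: mean & tab-based
m2=np.zeros(d.shape,np.uint8);m2[55:140,375:455]=(g[55:140,375:455]>140)
n,l2,s,c=cv2.connectedComponentsWithStats(m2);i=1+s[1:,4].argmax()
pp=np.argwhere(l2==i)[:,::-1];(u,v),rad=cv2.minEnclosingCircle(pp.astype(np.float32))
print("head",u,v,rad,world(k,T,u,v,75),rad*2*np.median(d[60:140,385:440])/k[0])
P=[world(k,T,u,v,50)[:2] for u,v in[(352,0),(508,38),(289,277)]];print(P,[np.linalg.norm(P[0]-P[1]),np.degrees(np.arctan2(*(P[0]-P[2])[::-1]))])
for h in np.radians(np.arange(66,80,1)):
    ex=np.array([np.cos(h),np.sin(h)]);ey=np.array([-ex[1],ex[0]]);a=W@ex;q=W@ey
    print(np.degrees(h).round(),np.ptp(a).round(1),np.ptp(q).round(1),"tabmid",q[a<a.min()+12].mean().round(1),"rear", a.min().round(1),"mid",((q.max()+q.min())/2).round(1))
E
```

```text
clip rect ((503.291259765625, 30.120712280273438), (77.97258758544922, 54.942283630371094), 75.07160186767578)
[[ 4.6670398e+02 -4.7284698e-01]
 [ 5.1979187e+02 -1.4626625e+01]
 [ 5.3987854e+02  6.0714272e+01]
 [ 4.8679065e+02  7.4868050e+01]]
head 414.32757568359375 96.46817016601562 29.468732833862305 [541.94659954 123.00005811  75.        ] 46.464833533910905
[array([513.85540126, 208.2919213 ]), array([631.08792814, 150.23902246]), array([404.29548816,  -4.90065846])] [np.float64(130.81897577910004), np.float64(62.80131605424695)]
66.0 81.2 61.1 tabmid -453.1 rear 192.9 mid -445.7
67.0 80.9 60.4 tabmid -456.5 rear 185.1 mid -449.9
68.0 80.6 59.7 tabmid -459.8 rear 177.2 mid -454.0
69.0 80.3 59.0 tabmid -463.0 rear 169.2 mid -457.9
70.0 79.9 58.3 tabmid -466.0 rear 161.2 mid -461.7
71.0 79.6 57.6 tabmid -468.8 rear 153.1 mid -465.3
72.0 79.2 56.9 tabmid -471.6 rear 145.0 mid -468.8
73.0 78.7 56.1 tabmid -474.2 rear 136.8 mid -472.2
74.0 78.3 55.5 tabmid -476.6 rear 128.6 mid -475.3
75.0 78.0 55.0 tabmid -478.9 rear 120.4 mid -478.3
76.0 78.3 54.9 tabmid -481.0 rear 112.1 mid -481.1
77.0 78.7 55.0 tabmid -483.0 rear 103.6 mid -483.7
78.0 79.2 55.5 tabmid -484.8 rear 95.0 mid -486.2
79.0 79.6 55.9 tabmid -486.5 rear 86.5 mid -488.5
```

Clip: heading about 75.5°, eye about (506,42). Its length of 78 mm fits. Pin about (543.5,123.5), plate axis heading 62.8°. The eye is 90 mm from the pin, within the expected range. Now over the fork.

Emit:
{"api": "jog_arm", "payload": {
  "increments": [
    {"travel": [-0.3,0.1,0],"fingers": 0,"twist": 0},
    {"travel": [-0.6,0.2,0],"fingers": 0,"twist": 0},
    {"travel": [-0.9,0.3,0],"fingers": 0,"twist": 0}
  ]
}}

```text
t: 2.95
tcp_pos: [451.5, -70.2, 205.3]
orientation: [-0.0, 0.786, 0.619, 0.0]
wrist_force: [0.7, -0.5, -0.0]
grip_width: 0.999
grasp_force: 0.0
```

Emit:
{"api": "jog_arm", "payload": {
  "increments": [
    {"travel": [-0.3,0.1,0],"fingers": 0,"twist": 0},
    {"travel": [-0.6,0.2,0],"fingers": 0,"twist": 0},
    {"travel": [-0.9,0.3,0],"fingers": 0,"twist": 0}
  ]
}}

```text
t: 3.2
tcp_pos: [460.7, -184.6, 205.3]
orientation: [-0.0, 0.786, 0.618, 0.0]
wrist_force: [0.3, 0.7, -0.1]
grip_width: 0.996
grasp_force: 0.0
```

Emit:
{"api": "jog_arm", "payload": {
  "increments": [
    {"travel": [-0.3,0.1,0],"fingers": 0,"twist": 0},
    {"travel": [-0.6,0.2,0],"fingers": 0,"twist": 0},
    {"travel": [-0.9,0.3,0],"fingers": 0,"twist": 0},
    {"travel": [-0.9,0.3,0],"fingers": 0,"twist": 0},
    {"travel": [-0.9,0.3,0],"fingers": 0,"twist": 0}
  ]
}}

```text
t: 3.62
tcp_pos: [469.2, -299.3, 205.0]
orientation: [-0.0, 0.788, 0.616, -0.0]
wrist_force: [0.9, -0.1, -0.4]
grip_width: 1.003
grasp_force: 0.0
```

```bash
python3 - <<'E'
from h import *
s,p,d,k,T=look("w3")
hsv=cv2.cvtColor(p,cv2.COLOR_RGB2HSV)
m=(hsv[...,1]>90)&(hsv[...,0]>8)&(hsv[...,0]<30)&(hsv[...,2]>110);m[330:]=0
c,wh,e,a=axis(m,k,T,30);print(c,wh,e,a,np.linalg.norm(e[0]-e[1]))
r=e[0] if e[0][1]<e[1][1] else e[1];f=e[1] if r is e[0] else e[0]
u=(f-r)/np.linalg.norm(f-r);G=r+75*u;print("head",np.degrees(np.arctan2(u[1],u[0])),"grip",G,"mouth",r+173*u)
print(pix(k,T,r+173*u-[0,0,20]))
E
```

```text
t 3.62 tcp [ 469.2 -299.3  205. ] xhead 76.01 F [ 0.9 -0.1 -0.4] grip 1.003 q [ 0.21  0.53  0.47  1.79 -0.3   0.89  0.57]
(319.0, 234.0) (112.0, 28.0) [array([ 480.41338477, -263.12537585,   30.        ]), array([ 453.53929574, -371.45360525,   30.        ])] 2714 111.61192564287259
head 76.0673291568208 grip [ 471.59790968 -298.66015457   30.        ] mouth [ 495.19449858 -203.54337901   30.        ]
(np.float64(318.90935018813144), np.float64(111.17310210341401))
```

View pics/w3.png

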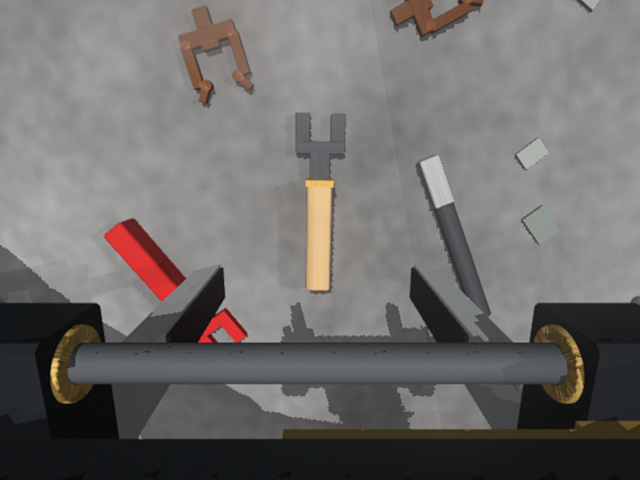

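The fork lies between the fingers: handle (318,236), tine ends (320,113). That agrees with the prediction (319,111). Descending.

Emit:
{"api": "jog_arm", "payload": {
  "increments": [
    {"travel": [0.01,0.018,0.25],"fingers": 0,"twist": 0},
    {"travel": [0.01,0.018,0.5],"fingers": 0,"twist": 0},
    {"travel": [0.01,0.018,0.75],"fingers": 0,"twist": 0},
    {"travel": [0.01,0.018,1],"fingers": 0,"twist": 0},
    {"travel": [0.01,0.018,1],"fingers": 0,"twist": 0}
  ]
}}

```text
t: 4.08
tcp_pos: [469.1, -292.0, 80.7]
orientation: [-0.005, 0.786, 0.618, -0.001]
wrist_force: [-0.8, 0.3, -0.3]
grip_width: 1.002
grasp_force: 0.0
```

Emit:
{"api": "jog_arm", "payload": {
  "increments": [
    {"travel": [0,0,0.2],"fingers": 0,"twist": 0},
    {"travel": [0,0,0.4],"fingers": 0,"twist": 0},
    {"travel": [0,0,0.55],"fingers": 0,"twist": 0},
    {"travel": [0,0,0.6],"fingers": 0,"twist": 0},
    {"travel": [0,0,0.64],"fingers": 0,"twist": 0},
    {"travel": [0,0,0.66],"fingers": 0,"twist": 0},
    {"travel": [0,0,0.67],"fingers": 0,"twist": 0},
    {"travel": [0,0,0.67],"fingers": 0,"twist": 0}
  ]
}}

```text
t: 4.75
tcp_pos: [471.9, -298.1, 6.0]
orientation: [0.001, 0.788, 0.616, 0.0]
wrist_force: [-1.1, 1.1, 0.4]
grip_width: 1.004
grasp_force: 0.0
```

Emit:
{"api": "jog_arm", "payload": {
  "increments": [
    {"travel": [0,0,0],"fingers": 0.5,"twist": 0},
    {"travel": [0,0,0],"fingers": 0.7,"twist": 0},
    {"travel": [0,0,0],"fingers": 0.9,"twist": 0},
    {"travel": [0,0,0],"fingers": 1,"twist": 0},
    {"travel": [0,0,0],"fingers": 1,"twist": 0},
    {"travel": [0,0,0],"fingers": 1,"twist": 0},
    {"travel": [0,0,0],"fingers": 1,"twist": 0},
    {"travel": [0,0,0],"fingers": 1,"twist": 0},
    {"travel": [0,0,0],"fingers": 1,"twist": 0},
    {"travel": [0,0,0],"fingers": 1,"twist": 0},
    {"travel": [0,0,0],"fingers": 1,"twist": 0},
    {"travel": [0,0,0],"fingers": 1,"twist": 0}
  ],
  "newtons": 55
}}

```text
t: 5.75
tcp_pos: [471.2, -298.0, 5.0]
orientation: [-0.0, 0.788, 0.616, -0.0]
wrist_force: [0.3, 0.0, 0.0]
grip_width: 0.256
grasp_force: 54.9
```

Gripped at 24 mm opening, which is the handle's width. Lift and carry it to behind the clip.

Emit:
{"api": "jog_arm", "payload": {
  "increments": [
    {"travel": [0,0,-0.05],"fingers": 1,"twist": 0},
    {"travel": [0,0,-0.15],"fingers": 1,"twist": 0},
    {"travel": [0,0,-0.35],"fingers": 1,"twist": 0},
    {"travel": [0,0,-0.55],"fingers": 1,"twist": 0},
    {"travel": [0,0,-0.75],"fingers": 1,"twist": 0},
    {"travel": [0,0,-0.9],"fingers": 1,"twist": 0},
    {"travel": [0,0,-1],"fingers": 1,"twist": 0},
    {"travel": [0,0,-1],"fingers": 1,"twist": 0}
  ]
}}

```text
t: 6.42
tcp_pos: [472.6, -299.1, 128.4]
orientation: [0.002, 0.788, 0.616, 0.001]
wrist_force: [1.4, -0.1, -3.0]
grip_width: 0.252
grasp_force: 54.9
```

Emit:
{"api": "jog_arm", "payload": {
  "increments": [
    {"travel": [0.1,-0.03,0],"fingers": 1,"twist": 0},
    {"travel": [0.25,-0.06,0],"fingers": 1,"twist": 0},
    {"travel": [0.4,-0.1,0],"fingers": 1,"twist": 0},
    {"travel": [0.55,-0.14,0],"fingers": 1,"twist": 0},
    {"travel": [0.7,-0.18,0],"fingers": 1,"twist": 0},
    {"travel": [0.8,-0.2,0],"fingers": 1,"twist": 0}
  ]
}}

```text
t: 6.92
tcp_pos: [469.5, -195.2, 123.8]
orientation: [-0.002, 0.787, 0.617, -0.0]
wrist_force: [-0.0, 0.1, -3.2]
grip_width: 0.25
grasp_force: 54.9
```

Emit:
{"api": "jog_arm", "payload": {
  "increments": [
    {"travel": [0.15,-0.04,0],"fingers": 1,"twist": 0},
    {"travel": [0.3,-0.09,0],"fingers": 1,"twist": 0},
    {"travel": [0.45,-0.14,0],"fingers": 1,"twist": 0},
    {"travel": [0.6,-0.18,0],"fingers": 1,"twist": 0},
    {"travel": [0.7,-0.21,0],"fingers": 1,"twist": 0},
    {"travel": [0.7,-0.21,0],"fingers": 1,"twist": 0},
    {"travel": [0.7,-0.21,0],"fingers": 1,"twist": 0},
    {"travel": [0.7,-0.21,0],"fingers": 1,"twist": 0}
  ]
}}

```text
t: 7.58
tcp_pos: [466.8, -112.3, 124.9]
orientation: [0.0, 0.788, 0.616, -0.0]
wrist_force: [0.2, -1.4, -2.6]
grip_width: 0.252
grasp_force: 54.9
```

```bash
python3 - <<'E'
from h import *
s,p,d,k,T=look("w4")
h=np.radians(75.5);ex=np.array([np.cos(h),np.sin(h),0]);e=np.array([506.3,41.7,58])
for x in(-51,-34,0,27):print("clip",x,pix(k,T,e+x*ex))
z=s["tcp_pos"];print("mouth",pix(k,T,[z[0]+.242*97.5,z[1]+.97*97.5,z[2]+5]))
E
```

```text
t 7.58 tcp [ 466.8 -112.3  124.9] xhead 76.0 F [ 0.2 -1.4 -2.6] grip 0.252 q [-0.13  0.55  0.44  2.07 -0.41  0.6   0.35]
clip -51 (np.float64(317.30634874230793), np.float64(76.72611280229017))
clip -34 (np.float64(317.549417935783), np.float64(46.521069381672476))
clip 0 (np.float64(318.06181172233977), np.float64(-17.15165010257263))
clip 27 (np.float64(318.4957712896797), np.float64(-71.07772517155664))
mouth (np.float64(315.88619083724296), np.float64(72.56794284394164))
```

View pics/w4.png

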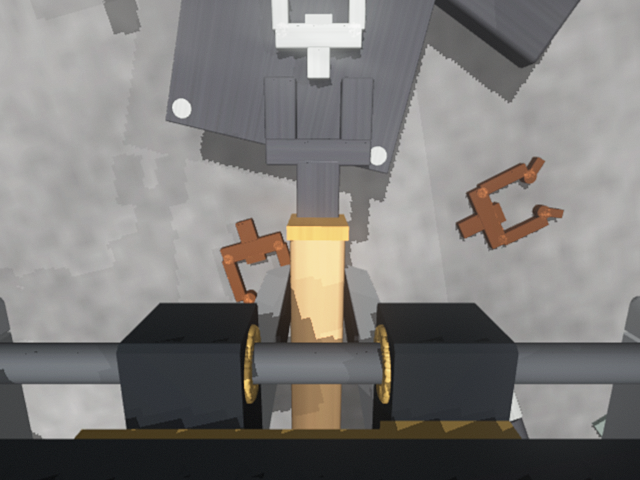

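The fork is held straight: tine ends at (280,78) and (357,78), slot centre (319,78). The clip's tab is centred at (318,78), as predicted. Next I compute the true mouth offset.

```bash
python3 - <<'E'
from h import *
f=np.load("pics/w4.npz");k,T=f["k"],f["T"];t=np.array([466.8,-112.3,0])
h=np.radians(76);ex=np.array([np.cos(h),np.sin(h),0]);ey=np.array([ex[1],-ex[0],0])
for n,u,v,z in[("mouth",319,78,129.9),("shankback",319,163,130),("brass",318.3,228,150),("tabend",318,78,58),("shoulder",318,48,58)]:
    P=world(k,T,u,v,z);print(n,P.round(1),"tool xy",((P-t)@ex).round(1),((P-t)@ey).round(1))
E
```

```text
mouth [491.1 -20.1 129.9] tool xy 95.3 1.3
shankback [482.4 -55.4 130. ] tool xy 59.0 1.4
brass [475.7 -80.6 150. ] tool xy 32.9 1.0
tabend [493.8  -8.5  58. ] tool xy 107.3 1.1
shoulder [497.9   7.9  58. ] tool xy 124.2 1.0
```

The fork is aligned laterally within 0.3 mm, with 12 mm clear behind the tab. Lower to the 2 mm gap, then advance to touch.

Emit:
{"api": "jog_arm", "payload": {
  "increments": [
    {"travel": [0,0,0.15],"fingers": 1,"twist": 0},
    {"travel": [0,0,0.3],"fingers": 1,"twist": 0},
    {"travel": [0,0,0.42],"fingers": 1,"twist": 0},
    {"travel": [0,0,0.5],"fingers": 1,"twist": 0},
    {"travel": [0,0,0.54],"fingers": 1,"twist": 0},
    {"travel": [0,0,0.565],"fingers": 1,"twist": 0},
    {"travel": [0,0,0.565],"fingers": 1,"twist": 0},
    {"travel": [0,0,0.565],"fingers": 1,"twist": 0},
    {"travel": [0,0,0.565],"fingers": 1,"twist": 0}
  ]
}}

```text
t: 8.38
tcp_pos: [467.4, -111.7, 57.8]
orientation: [0.0, 0.788, 0.616, 0.0]
wrist_force: [0.1, -0.3, -3.4]
grip_width: 0.255
grasp_force: 54.9
```

Emit:
{"api": "jog_arm", "payload": {
  "increments": [
    {"travel": [0.04,0,0],"fingers": 1,"twist": 0},
    {"travel": [0.08,0,0],"fingers": 1,"twist": 0},
    {"travel": [0.12,0,0],"fingers": 1,"twist": 0},
    {"travel": [0.16,0,0],"fingers": 1,"twist": 0},
    {"travel": [0.19,0,0],"fingers": 1,"twist": 0},
    {"travel": [0.22,0,0],"fingers": 1,"twist": 0},
    {"travel": [0.24,0,0],"fingers": 1,"twist": 0},
    {"travel": [0.26,0,0],"fingers": 1,"twist": 0},
    {"travel": [0.26,0,0],"fingers": 1,"twist": 0},
    {"travel": [0.26,0,0],"fingers": 1,"twist": 0}
  ]
}}

```text
t: 9.22
tcp_pos: [474.5, -81.1, 57.2]
orientation: [-0.0, 0.788, 0.616, 0.0]
wrist_force: [-0.4, 0.6, -3.6]
grip_width: 0.252
grasp_force: 54.9
```

```bash
cat > clip.py <<'E'
from h import *
def measure(name,tcpz=None):
    s,p,d,k,T=look(name);g=p.min(2)
    m=(g>170).astype(np.uint8);m[175:]=0;m[:, :180]=0;m[:,480:]=0
    n,l,st,c=cv2.connectedComponentsWithStats(m)
    w,x,y,z=s["orientation"];th=np.arctan2(2*(x*y+w*z),1-2*(y*y+z*z));t=s["tcp_pos"]
    ax=np.array([np.cos(th),np.sin(th)]);ay=np.array([ax[1],-ax[0]])
    for i in range(1,n):
        if st[i,4]<300: continue
        pt=np.argwhere(l==i)[:,::-1]
        W=np.array([world(k,T,u,v,58)[:2] for u,v in pt])
        r=cv2.minAreaRect(W.astype(np.float32));R=W-t[:2];a=R@ax;b=R@ay
        print("blob",st[i],"rect",np.round(r[0],1),np.round(r[1],1),round(r[2],1),"tool x",a.min().round(1),a.max().round(1),"y",b.min().round(1),b.max().round(1))
    return s,p,d,k,T
E
python3 - <<'E'
from clip import *
measure("w5")
E
```

```text
t 9.22 tcp [474.5 -81.1  57.2] xhead 76.04 F [-0.4  0.6 -3.6] grip 0.252 q [-0.12  0.67  0.34  2.11 -0.51  0.44  0.38]
blob [ 256    0  129  117 7611] rect [500.9  19. ] [47.3 55.3] 76.0 tool x 79.8 127.1 y -26.1 29.2
blob [ 431   77   49   98 3185] rect [556.1 -24.1] [42.7 22.6] 76.0 tool x 53.7 96.4 y 54.2 76.8
```

View pics/w5.png

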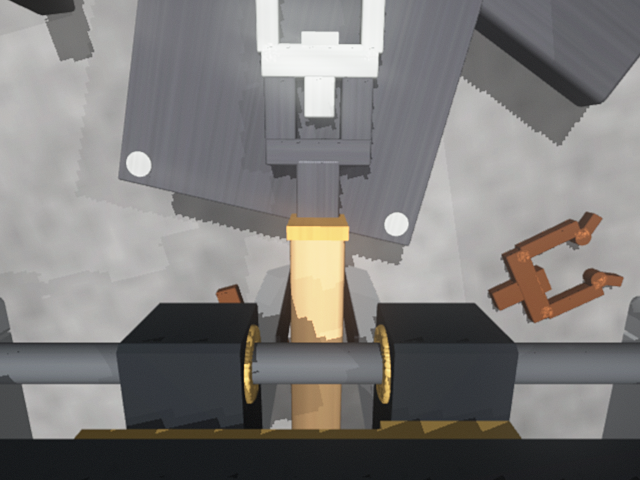

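The tab sits centred in the slot at (319,95) and the tines meet the shoulders at row 76. Now I work out a gentle arc that brings the clip onto the slot line, heading 62.8°, with its eye still 46 mm from the pin.

```bash
python3 - <<'E'
import numpy as np
pin=np.array([543.8,123.4]);a=np.radians(62.8);X=np.array([np.cos(a),np.sin(a)]);Y=np.array([-X[1],X[0]])
t0=np.array([474.5,-81.1]);h0=np.radians(76.04)
b=lambda h:(np.array([np.cos(h),np.sin(h)]),np.array([np.sin(h),-np.cos(h)]))
e0,f0=b(h0)
for s in np.arange(0,13)/12:
    eye=pin+X*(-86+40*s)+Y*(-3.5*(1-s)**2);h=a+(h0-a)*(1-s);e,f=b(h)
    t=eye-130.8*e-1.5*f;print(((t-t0)@e0/120).round(3),((t-t0)@f0/120).round(3),((h0-h)/np.pi).round(4))
E
```

```text
-0.001 0.001 0.0
0.027 -0.018 0.0061
0.056 -0.037 0.0123
0.085 -0.055 0.0184
0.115 -0.073 0.0245
0.145 -0.091 0.0306
0.175 -0.108 0.0368
0.205 -0.124 0.0429
0.236 -0.14 0.049
0.267 -0.156 0.0552
0.298 -0.171 0.0613
0.33 -0.186 0.0674
0.362 -0.2 0.0736
```

Emit:
{"api": "jog_arm", "payload": {
  "increments": [
    {"travel": [0.027,-0.018,0],"fingers": 1,"twist": 0.006},
    {"travel": [0.056,-0.037,0],"fingers": 1,"twist": 0.012},
    {"travel": [0.085,-0.055,0],"fingers": 1,"twist": 0.018},
    {"travel": [0.115,-0.073,0],"fingers": 1,"twist": 0.0245},
    {"travel": [0.145,-0.091,0],"fingers": 1,"twist": 0.031},
    {"travel": [0.175,-0.108,0],"fingers": 1,"twist": 0.037},
    {"travel": [0.205,-0.124,0],"fingers": 1,"twist": 0.043},
    {"travel": [0.236,-0.14,0],"fingers": 1,"twist": 0.049},
    {"travel": [0.267,-0.156,0],"fingers": 1,"twist": 0.055},
    {"travel": [0.298,-0.171,0],"fingers": 1,"twist": 0.061},
    {"travel": [0.33,-0.186,0],"fingers": 1,"twist": 0.0675},
    {"travel": [0.362,-0.2,0],"fingers": 1,"twist": 0.0736},
    {"travel": [0.362,-0.2,0],"fingers": 1,"twist": 0.0736},
    {"travel": [0.362,-0.2,0],"fingers": 1,"twist": 0.0736}
  ]
}}

```text
t: 10.43
tcp_pos: [461.7, -32.7, 57.2]
orientation: [-0.0, 0.853, 0.521, 0.0]
wrist_force: [-0.5, -0.3, -2.5]
grip_width: 0.25
grasp_force: 54.9
```

```bash
python3 - <<'E'
from clip import *
from plant import manip
measure("w6")
out=[]
for n,(u0,v0,w,h) in(("top",(200,150,180,150)),("side",(260,150,130,130))):
    p,d=manip.get_image(n);cv2.imwrite(f"pics/{n}6.png",p[:,:,::-1])
    out.append(cv2.resize(p[v0:v0+h,u0:u0+w],(400,400),interpolation=cv2.INTER_CUBIC))
cv2.imwrite("pics/c6.png",np.hstack(out)[:,:,::-1])
E
```

```text
t 10.43 tcp [461.7 -32.7  57.2] xhead 62.83 F [-0.5 -0.3 -2.5] grip 0.25 q [-0.26  0.66  0.4   2.16 -0.62  0.43  0.16]
blob [ 254    0  130  116 7833] rect [510.1  59.1] [46.8 55.5] 62.8 tool x 80.3 127.2 y -26.6 28.9
blob [471 117   9  58 369] rect [557.7  -7.3] [25.8  3.8] 68.5 tool x 53.8 79.4 y 72.8 76.9
```

View pics/c6.png

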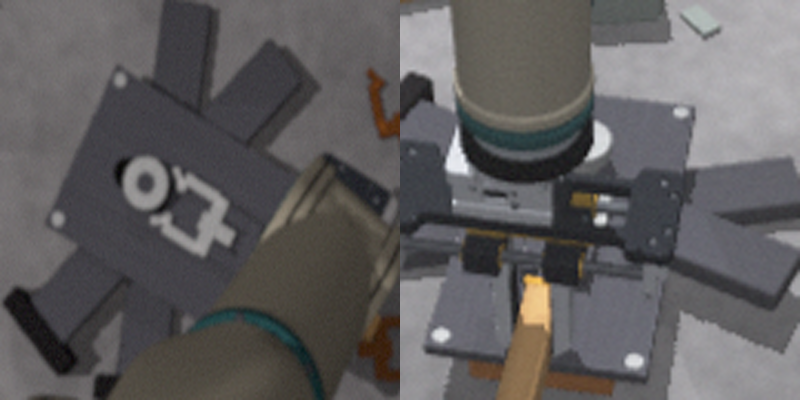

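The top view shows the clip (crop 200,218) turned onto the slot line, with its jaws towards the pin head (148,180). The side view is blocked by the arm. I check the lateral offset from the top image.

```bash
python3 - <<'E'
from h import *
p=cv2.imread("pics/top6.png");f=np.load("pics/top0.npz");k,T=f["k"],f["T"]
g=p.min(2);a=np.radians(62.8);X=np.array([np.cos(a),np.sin(a)]);Y=np.array([-X[1],X[0]]);pin=np.array([543.8,123.4])
print(((np.array([world(k,T,u,v,50)[:2] for u,v in((254,180),(226,232))]).mean(0)-pin)@Y).round(2),"screw midline")
roi=np.zeros_like(g);roi[205:270,240:310]=g[205:270,240:310]
m=(roi>115).astype(np.uint8);n,l,s,c=cv2.connectedComponentsWithStats(m)
for i in range(1,n):
    if s[i,4]<40: continue
    q=np.argwhere(l==i)[:,::-1]
    for z in(58,75):
        W=np.array([world(k,T,u,v,z)[:2]-pin for u,v in q]);x=W@X;y=W@Y
        tab=x<x.min()+11
        print(s[i],z,"x",x.min().round(1),x.max().round(1),"y",y.min().round(1),y.max().round(1),"mean",y.mean().round(1),"tabmid",y[tab].mean().round(1))
E
```

```text
1.17 screw midline
[256 209  19  19 242] 58 x -19.3 21.7 y -21.0 21.0 mean -0.2 tabmid -0.2
[256 209  19  19 242] 75 x -21.0 19.5 y -19.7 21.7 mean 0.8 tabmid 0.6
[268 213  37  33 391] 58 x -94.4 -17.9 y -26.8 27.9 mean 1.0 tabmid 1.4
[268 213  37  33 391] 75 x -95.2 -19.7 y -25.4 28.6 mean 2.0 tabmid 2.5
```

The clip is centred on the pin within about 0.5 mm. I push straight, by feel.

Emit:
{"api": "jog_arm", "payload": {
  "increments": [
    {"travel": [0.02,0,0],"fingers": 1,"twist": 0},
    {"travel": [0.04,0,0],"fingers": 1,"twist": 0},
    {"travel": [0.06,0,0],"fingers": 1,"twist": 0},
    {"travel": [0.08,0,0],"fingers": 1,"twist": 0},
    {"travel": [0.1,0,0],"fingers": 1,"twist": 0},
    {"travel": [0.12,0,0],"fingers": 1,"twist": 0},
    {"travel": [0.14,0,0],"fingers": 1,"twist": 0},
    {"travel": [0.16,0,0],"fingers": 1,"twist": 0},
    {"travel": [0.175,0,0],"fingers": 1,"twist": 0},
    {"travel": [0.19,0,0],"fingers": 1,"twist": 0},
    {"travel": [0.2,0,0],"fingers": 1,"twist": 0}
  ]
}}

```text
t: 11.5
tcp_pos: [471.5, -13.8, 57.3]
orientation: [0.001, 0.854, 0.52, -0.001]
wrist_force: [-4.6, -7.1, 0.3]
grip_width: 0.251
grasp_force: 54.9
```

Emit:
{"api": "jog_arm", "payload": {
  "increments": [
    {"travel": [0.01,0,0],"fingers": 1,"twist": 0},
    {"travel": [0.02,0,0],"fingers": 1,"twist": 0},
    {"travel": [0.03,0,0],"fingers": 1,"twist": 0},
    {"travel": [0.04,0,0],"fingers": 1,"twist": 0},
    {"travel": [0.05,0,0],"fingers": 1,"twist": 0}
  ]
}}

```text
t: 11.92
tcp_pos: [474.1, -8.7, 57.3]
orientation: [0.001, 0.854, 0.52, -0.001]
wrist_force: [-2.9, -7.4, 0.5]
grip_width: 0.249
grasp_force: 54.9
```

Emit:
{"api": "jog_arm", "payload": {
  "increments": [
    {"travel": [0.01,0,0],"fingers": 1,"twist": 0},
    {"travel": [0.02,0,0],"fingers": 1,"twist": 0},
    {"travel": [0.03,0,0],"fingers": 1,"twist": 0},
    {"travel": [0.04,0,0],"fingers": 1,"twist": 0}
  ]
}}

```text
t: 12.25
tcp_pos: [474.6, -7.6, 57.3]
orientation: [0.002, 0.855, 0.519, -0.003]
wrist_force: [-8.7, -15.6, 5.3]
grip_width: 0.253
grasp_force: 54.9
```

```bash
python3 - <<'E'
from clip import *
measure("w7")
E
```

```text
t 12.25 tcp [474.6  -7.6  57.3] xhead 62.56 F [ -8.7 -15.6   5.3] grip 0.253 q [-0.33  0.68  0.43  2.13 -0.61  0.46  0.09]
blob [ 252    0  130  118 8008] rect [522.4  83.8] [47.5 55.6] 62.5 tool x 79.5 126.9 y -27.5 28.1
```

The pin is backed and the push is at 18 N and rising. Small steps from here.

Emit:
{"api": "jog_arm", "payload": {
  "increments": [
    {"travel": [0.01,0,0],"fingers": 1,"twist": 0},
    {"travel": [0.015,0,0],"fingers": 1,"twist": 0}
  ]
}}

```text
t: 12.47
tcp_pos: [474.6, -7.4, 57.3]
orientation: [0.002, 0.855, 0.519, -0.004]
wrist_force: [-9.4, -17.2, 6.4]
grip_width: 0.257
grasp_force: 54.9
```

Emit:
{"api": "jog_arm", "payload": {
  "increments": [
    {"travel": [0.005,0,-0.008],"fingers": 1,"twist": 0},
    {"travel": [0.01,0,-0.012],"fingers": 1,"twist": 0}
  ]
}}

```text
t: 12.63
tcp_pos: [475.6, -4.6, 58.4]
orientation: [0.001, 0.855, 0.519, -0.003]
wrist_force: [-5.2, -9.2, -3.2]
grip_width: 0.25
grasp_force: 54.9
```

Emit:
{"api": "jog_arm", "payload": {
  "increments": [
    {"travel": [0.007,0,0],"fingers": 1,"twist": 0},
    {"travel": [0.012,0,0],"fingers": 1,"twist": 0}
  ]
}}

```text
t: 12.8
tcp_pos: [477.5, -1.2, 58.3]
orientation: [0.001, 0.854, 0.52, -0.002]
wrist_force: [-3.1, -6.8, -4.4]
grip_width: 0.255
grasp_force: 54.9
```

The force is falling, so the nubs are passing the neck. I keep going to the hard stop.

Emit:
{"api": "jog_arm", "payload": {
  "increments": [
    {"travel": [0.012,0,0],"fingers": 1,"twist": 0},
    {"travel": [0.024,0,0],"fingers": 1,"twist": 0},
    {"travel": [0.036,0,0],"fingers": 1,"twist": 0}
  ]
}}

```text
t: 13.05
tcp_pos: [480.6, 4.4, 58.4]
orientation: [0.0, 0.854, 0.52, -0.001]
wrist_force: [-1.7, -3.4, -4.8]
grip_width: 0.25
grasp_force: 54.9
```

Emit:
{"api": "jog_arm", "payload": {
  "increments": [
    {"travel": [0.012,0,0],"fingers": 1,"twist": 0},
    {"travel": [0.024,0,0],"fingers": 1,"twist": 0}
  ]
}}

```text
t: 13.22
tcp_pos: [483.1, 8.7, 58.6]
orientation: [-0.0, 0.854, 0.521, 0.0]
wrist_force: [-0.6, -0.6, -2.7]
grip_width: 0.252
grasp_force: 54.9
```

```bash
python3 - <<'E'
from clip import *
measure("w8")
E
```

```text
t 13.22 tcp [483.1   8.7  58.6] xhead 62.8 F [-0.6 -0.6 -2.7] grip 0.252 q [-0.36  0.68  0.43  2.11 -0.62  0.47  0.07]
blob [ 249    0  138  118 7761] rect [531.2 100.5] [48.1 58.9] 62.8 tool x 79.6 127.7 y -28.6 30.3
blob [ 276    0   82   21 1184] rect [540.  118.6] [ 7.8 34.9] 62.8 tool x 119.9 127.7 y -17.1 17.8
```

Emit:
{"api": "jog_arm", "payload": {
  "increments": [
    {"travel": [0.01,0,0],"fingers": 1,"twist": 0},
    {"travel": [0.02,0,0],"fingers": 1,"twist": 0}
  ]
}}

```text
t: 13.43
tcp_pos: [484.4, 11.0, 58.8]
orientation: [-0.0, 0.853, 0.521, 0.0]
wrist_force: [-0.6, -0.0, -3.1]
grip_width: 0.253
grasp_force: 54.9
```

Emit:
{"api": "jog_arm", "payload": {
  "increments": [
    {"travel": [0.01,0,0],"fingers": 1,"twist": 0},
    {"travel": [0.02,0,0],"fingers": 1,"twist": 0}
  ]
}}

```text
t: 13.6
tcp_pos: [485.4, 12.9, 58.8]
orientation: [-0.0, 0.854, 0.521, 0.0]
wrist_force: [-0.4, 0.3, -2.6]
grip_width: 0.248
grasp_force: 54.9
```

Emit:
{"api": "jog_arm", "payload": {
  "increments": [
    {"travel": [0.01,0,0],"fingers": 1,"twist": 0},
    {"travel": [0.02,0,0],"fingers": 1,"twist": 0},
    {"travel": [0.02,0,0],"fingers": 1,"twist": 0}
  ]
}}

```text
t: 13.85
tcp_pos: [486.3, 14.7, 58.7]
orientation: [-0.0, 0.854, 0.521, 0.0]
wrist_force: [-0.4, -0.2, -3.5]
grip_width: 0.255
grasp_force: 54.9
```

```bash
python3 - <<'E'
from clip import *
from plant import manip
measure("w9");p,d=manip.get_image("top");cv2.imwrite("pics/top9.png",p[:,:,::-1])
c=cv2.resize(p[150:300,200:380],(480,400),interpolation=cv2.INTER_CUBIC)
w=cv2.resize(cv2.imread("pics/w9.png")[:,:,::-1][:240,160:480],(320,240));cv2.imwrite("pics/c9.png",np.hstack([c,np.vstack([w,np.zeros((160,320,3),np.uint8)])])[:,:,::-1])
E
```

```text
t 13.85 tcp [486.3  14.7  58.7] xhead 62.79 F [-0.4 -0.2 -3.5] grip 0.255 q [-0.38  0.69  0.44  2.1  -0.62  0.48  0.05]
blob [  246     0   137   118 10224] rect [533.  107.2] [48.1 58.7] 62.8 tool x 79.6 127.7 y -30.2 28.6
```

View pics/c9.png

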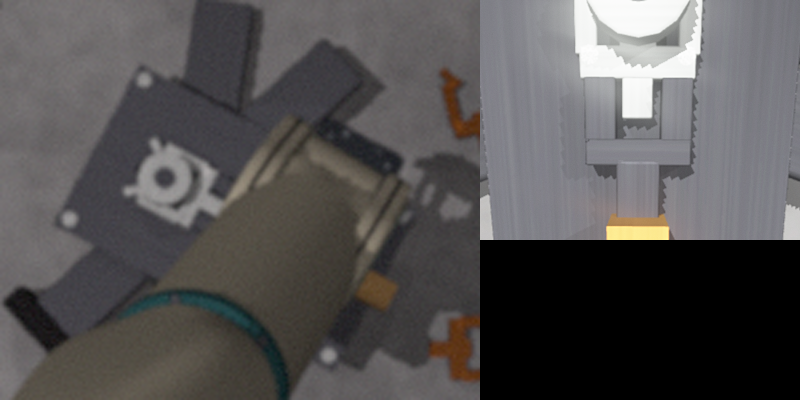

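The top view shows the clip round the neck, with the jaw tips at crop (155,147) and (130,190) past the head (166,180). The tines are still at the shoulders and the force is near zero. I measure eye against pin.

```bash
python3 - <<'E'
from h import *
f=np.load("pics/top0.npz");k,T=f["k"],f["T"];a=np.radians(62.8);X=np.array([np.cos(a),np.sin(a)]);Y=np.array([-X[1],X[0]]);pin=np.array([543.8,123.4])
# hand-picked from crop c9 (scale 2.667)
for n,u,v,z in[("head",166,180,75),("hole",166,180,75),("tip1",156,145,58),("tip2",128,190,58),("cornerR",214,160,58),("cornerL",188,222,58)]:
    W=world(k,T,200+u/2.667,150+v/2.667,z)[:2]-pin;print(n,(W@X).round(1),(W@Y).round(1))
p=cv2.imread("pics/top9.png").min(2)[200:240,240:285]
c=cv2.HoughCircles(cv2.resize(p,None,fx=8,fy=8,interpolation=cv2.INTER_CUBIC),cv2.HOUGH_GRADIENT,1,400,param1=60,param2=10,minRadius=60,maxRadius=100)
u,v=240+c[0,0,0]/8-.44,200+c[0,0,1]/8-.44;W=world(k,T,u,v,75)[:2]-pin;print(c,(W@X).round(1),(W@Y).round(1))
f=np.load("pics/w9.npz");W=world(f["k"],f["T"],318.5,36,75)[:2]-pin;print("head near edge",W@X,W@Y,"centre",W@X+22)
t=np.array([486.3,14.7])-pin;print("eye by tool",t@X+79.6+51)
E
```

```text
head 5.0 2.4
hole 5.0 2.4
tip1 27.8 -20.2
tip2 30.5 23.1
cornerR -19.9 -31.5
cornerL -25.0 23.3
[[[190.5 141.5  99.4]]] 3.1 0.8
head near edge -13.855511300545322 0.23863938849840513 centre 8.144488699454678
eye by tool 7.6373094173610525
```

Eye and pin agree within 1–2 mm, so it is nearly home. I push on to feel the hard stop.

Emit:
{"api": "jog_arm", "payload": {
  "increments": [
    {"travel": [0.01,0,0],"fingers": 1,"twist": 0},
    {"travel": [0.02,0,0],"fingers": 1,"twist": 0}
  ]
}}

```text
t: 14.12
tcp_pos: [486.7, 15.5, 58.7]
orientation: [0.0, 0.854, 0.521, -0.001]
wrist_force: [-3.4, -5.5, 0.2]
grip_width: 0.254
grasp_force: 54.9
```

Emit:
{"api": "jog_arm", "payload": {
  "increments": [
    {"travel": [0.01,0,0],"fingers": 1,"twist": 0},
    {"travel": [0.02,0,0],"fingers": 1,"twist": 0}
  ]
}}

```text
t: 14.28
tcp_pos: [486.7, 15.7, 58.7]
orientation: [0.001, 0.854, 0.52, -0.002]
wrist_force: [-5.6, -10.2, 2.7]
grip_width: 0.251
grasp_force: 54.9
```

Emit:
{"api": "jog_arm", "payload": {
  "increments": [
    {"travel": [0.01,0,0],"fingers": 1,"twist": 0},
    {"travel": [0.02,0,0],"fingers": 1,"twist": 0},
    {"travel": [0.02,0,0],"fingers": 1,"twist": 0}
  ]
}}

```text
t: 14.53
tcp_pos: [486.7, 15.8, 58.8]
orientation: [0.001, 0.855, 0.519, -0.003]
wrist_force: [-6.2, -11.1, 4.4]
grip_width: 0.256
grasp_force: 54.9
```

```bash
python3 - <<'E'
from clip import *
measure("w10")
f=np.load("pics/w10.npz")
E
```

```text
t 14.53 tcp [486.7  15.8  58.8] xhead 62.56 F [ -6.2 -11.1   4.4] grip 0.256 q [-0.39  0.69  0.45  2.1  -0.61  0.49  0.04]
blob [  248     0   134   118 10293] rect [534.  107.8] [47.9 57.5] 62.5 tool x 79.6 127.4 y -29.1 28.3
```

Hard stop felt at 13 N with no further motion, so the clip is home. Back straight out, lift, and carry the fork back.

Emit:
{"api": "jog_arm", "payload": {
  "increments": [
    {"travel": [-0.05,0,0],"fingers": 1,"twist": 0},
    {"travel": [-0.08,0,0],"fingers": 1,"twist": 0},
    {"travel": [-0.12,0,0],"fingers": 1,"twist": 0},
    {"travel": [-0.18,0,0],"fingers": 1,"twist": 0},
    {"travel": [-0.26,0,0],"fingers": 1,"twist": 0},
    {"travel": [-0.36,0,0],"fingers": 1,"twist": 0},
    {"travel": [-0.45,0,0],"fingers": 1,"twist": 0},
    {"travel": [-0.45,0,-0.2],"fingers": 1,"twist": 0},
    {"travel": [-0.45,0,-0.4],"fingers": 1,"twist": 0},
    {"travel": [-0.45,0,-0.5],"fingers": 1,"twist": 0},
    {"travel": [-0.45,0,-0.5],"fingers": 1,"twist": 0}
  ]
}}

```text
t: 15.5
tcp_pos: [466.2, -28.1, 120.8]
orientation: [0.001, 0.854, 0.52, 0.002]
wrist_force: [1.1, 0.5, -3.0]
grip_width: 0.254
grasp_force: 54.9
```

```bash
python3 - <<'E'
from clip import *
from plant import manip
s,p,d,k,T=measure("w11");q,_=manip.get_image("top")
c=cv2.resize(q[150:300,200:380],(360,300),interpolation=cv2.INTER_CUBIC)
cv2.imwrite("pics/c11.png",np.hstack([c,p[:300,120:520]])[:,:,::-1])
E
```

```text
t 15.5 tcp [466.2 -28.1 120.8] xhead 62.73 F [ 1.1  0.5 -3. ] grip 0.254 q [-0.37  0.56  0.54  2.11 -0.52  0.59  0.06]
blob [ 269    0   90   41 1595] rect [528.6  95.6] [21.2 51.7] 62.8 tool x 127.9 149.1 y -27.1 24.6
blob [180 124  21  51 927] rect [424.6  66.4] [30.6 12.8] 62.7 tool x 49.6 80.2 y -86.7 -73.8
blob [ 428  129   52   46 1856] rect [573.6 -12.2] [27.7 32.7] 62.7 tool x 49.5 77.2 y 71.7 104.5
```

View pics/c11.png

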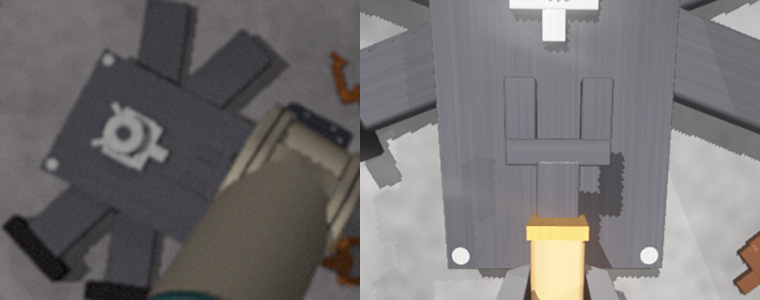

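The clip stays round the pin head (left crop 128,133) and the fork is clear, with its tines at (160,78) and (237,78) of the right crop. Carry the fork back to its free place on the bench.

Emit:
{"api": "jog_arm", "payload": {
  "increments": [
    {"travel": [-0.15,0.08,0],"fingers": 1,"twist": 0},
    {"travel": [-0.35,0.18,0],"fingers": 1,"twist": 0},
    {"travel": [-0.55,0.29,0],"fingers": 1,"twist": 0},
    {"travel": [-0.75,0.4,0],"fingers": 1,"twist": 0},
    {"travel": [-0.9,0.48,0],"fingers": 1,"twist": 0},
    {"travel": [-1,0.53,0],"fingers": 1,"twist": 0}
  ]
}}

```text
t: 16.1
tcp_pos: [465.4, -165.8, 117.5]
orientation: [-0.0, 0.854, 0.52, -0.001]
wrist_force: [0.9, -0.7, -2.5]
grip_width: 0.252
grasp_force: 54.9
```

Emit:
{"api": "jog_arm", "payload": {
  "increments": [
    {"travel": [-0.15,0.08,0],"fingers": 1,"twist": 0},
    {"travel": [-0.35,0.18,0],"fingers": 1,"twist": 0},
    {"travel": [-0.55,0.29,0],"fingers": 1,"twist": 0},
    {"travel": [-0.75,0.4,0],"fingers": 1,"twist": 0},
    {"travel": [-0.9,0.48,0],"fingers": 1,"twist": 0},
    {"travel": [-1,0.53,0],"fingers": 1,"twist": 0},
    {"travel": [-1,0.53,0],"fingers": 1,"twist": 0},
    {"travel": [-1,0.53,0],"fingers": 1,"twist": 0}
  ]
}}

```text
t: 16.77
tcp_pos: [467.2, -298.1, 117.6]
orientation: [-0.001, 0.854, 0.52, -0.0]
wrist_force: [0.6, 0.3, -3.3]
grip_width: 0.253
grasp_force: 54.9
```

Emit:
{"api": "jog_arm", "payload": {
  "increments": [
    {"travel": [0,0,0.15],"fingers": 1,"twist": 0},
    {"travel": [0,0,0.35],"fingers": 1,"twist": 0},
    {"travel": [0,0,0.55],"fingers": 1,"twist": 0},
    {"travel": [0,0,0.7],"fingers": 1,"twist": 0},
    {"travel": [0,0,0.8],"fingers": 1,"twist": 0},
    {"travel": [0,0,0.87],"fingers": 1,"twist": 0},
    {"travel": [0,0,0.9],"fingers": 1,"twist": 0},
    {"travel": [0,0,0.92],"fingers": 1,"twist": 0},
    {"travel": [0,0,0.94],"fingers": 1,"twist": 0},
    {"travel": [0,0,0.94],"fingers": 1,"twist": 0},
    {"travel": [0,0,0.94],"fingers": 1,"twist": 0}
  ]
}}

```text
t: 17.68
tcp_pos: [468.5, -299.0, 6.5]
orientation: [0.0, 0.854, 0.521, 0.0]
wrist_force: [0.2, -0.2, -2.4]
grip_width: 0.25
grasp_force: 54.9
```

Emit:
{"api": "jog_arm", "payload": {
  "increments": [
    {"travel": [0,0,0.008],"fingers": 1,"twist": 0},
    {"travel": [0,0,0.013],"fingers": 1,"twist": 0},
    {"travel": [0,0,0.013],"fingers": 1,"twist": 0},
    {"travel": [0,0,0.013],"fingers": 1,"twist": 0}
  ]
}}

```text
t: 18.02
tcp_pos: [468.5, -299.0, 5.0]
orientation: [0.0, 0.854, 0.521, 0.0]
wrist_force: [0.4, 0.7, 5.0]
grip_width: 0.25
grasp_force: 54.9
```

Emit:
{"api": "jog_arm", "payload": {
  "increments": [
    {"travel": [0,0,0],"fingers": 0.6,"twist": 0},
    {"travel": [0,0,0],"fingers": 0.4,"twist": 0},
    {"travel": [0,0,0],"fingers": 0.2,"twist": 0},
    {"travel": [0,0,0],"fingers": 0,"twist": 0},
    {"travel": [0,0,0],"fingers": 0,"twist": 0},
    {"travel": [0,0,0],"fingers": 0,"twist": 0},
    {"travel": [0,0,0],"fingers": 0,"twist": 0},
    {"travel": [0,0,0],"fingers": 0,"twist": 0},
    {"travel": [0,0,-0.1],"fingers": 0,"twist": 0},
    {"travel": [0,0,-0.3],"fingers": 0,"twist": 0},
    {"travel": [0,0,-0.6],"fingers": 0,"twist": 0},
    {"travel": [0,0,-0.9],"fingers": 0,"twist": 0},
    {"travel": [0,0,-1],"fingers": 0,"twist": 0},
    {"travel": [0,0,-1],"fingers": 0,"twist": 0},
    {"travel": [0,0,-1],"fingers": 0,"twist": 0}
  ]
}}

```text
t: 19.27
tcp_pos: [468.5, -298.8, 125.4]
orientation: [0.001, 0.854, 0.521, 0.001]
wrist_force: [-0.6, 0.6, -0.4]
grip_width: 1.002
grasp_force: 0.0
```

```bash
python3 - <<'E'
from h import *
from plant import manip
s,p,d,k,T=look("w12")
hsv=cv2.cvtColor(p,cv2.COLOR_RGB2HSV)
m=(hsv[...,1]>90)&(hsv[...,0]>8)&(hsv[...,0]<30)&(hsv[...,2]>110);m[330:]=0
c,wh,e,a=axis(m,k,T,30);print("fork",c,wh,[x.round() for x in e])
q,_=manip.get_image("top");cv2.imwrite("pics/top12.png",q[:,:,::-1])
f=np.load("pics/top0.npz");D=cv2.absdiff(q,f["p"]).max(2)
for n,b in(("chisel",(440,185,525,212)),("hammer",(118,192,165,316)),("offcut",(135,148,188,194))):
    r=D[b[1]:b[3],b[0]:b[2]];print(n,"changed px",(r>50).sum())
fk,fT=f["k"],f["T"];X=np.array([.457,.889]);Y=np.array([-.889,.457]);pin=np.array([543.8,123.4])
g=q.min(2);mm=np.zeros_like(g);mm[195:250,235:300]=g[195:250,235:300]>115
n,l,st,c=cv2.connectedComponentsWithStats(mm)
for i in range(1,n):
    if st[i,4]>60:
        W=np.array([world(fk,fT,u,v,58)[:2]-pin for v,u in np.argwhere(l==i)]);print("clip+pin",np.ptp(W@X).round(1),(W@X).min().round(1),(W@Y).min().round(1),(W@Y).max().round(1))
E
```

```text
t 19.27 tcp [ 468.5 -298.8  125.4] xhead 62.8 F [-0.6  0.6 -0.4] grip 1.002 q [ 0.19  0.65  0.51  1.88 -0.46  0.73  0.48]
fork (317.0, 259.0) (140.0, 36.0) [array([ 486., -267.,   30.]), array([ 435., -366.,   30.])]
chisel changed px 114
hammer changed px 0
offcut changed px 0
clip+pin 75.9 -40.9 -26.5 27.6
```

The fork is free on the bench. The clip's eye is on the pin within measurement error, the bystanders were never approached, and the arm touches nothing.

```bash
python3 -c "
from plant import manip
print(manip.hand_in())"
```

```text
the job is handed in; nothing more can be done
None
```

I pushed the clip into the pin's groove until it met its hard stop (highest push I read: about 20 N), laid the fork back on the bench and handed the job in at about 19 s. I went by force and position for the snap, as I had no jaw reading; the hammer and offcut look unmoved, and the image changed slightly near the chisel, though the arm never went close to it.

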